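# Sort the drawer fittings and hold the drawer front against the sprung fence

## Task

Clear the two loose fittings off the fitting jig, putting the round knob into the box that already holds a knob and the bar pull into the box that already holds a pull. Then slide the white drawer front along the jig, flat, central and square against the sprung fence, and keep pressing it with a steady 10 N or so (the fence pushed in about half of its travel, never rammed to its end) so that I can screw the knob on: finish while still pressing, do not let go. Leave the other things on the worktop where they are.

Things in the scene. Friction and masses are not known exactly. Their poses are not given: they have to be found in the camera images.
- jig: Fixed plywood board lying on the worktop, 400 (x) by 240 (y) by 12 mm thick; parts slide on its flat top, 12 mm above the worktop. Origin: centre of its underside; its x axis points along the board, away from the robot, to the fence. A fixed wooden block 30 mm thick and 36 mm high stands across its far end, x = 163 to 193 mm. There is no edge or wall on the other three sides.
- fence: Sprung aluminium fence across the jig before the wooden block: upright bar 210 mm long (y), 12 mm thick, top 34 mm above the board. Origin: middle of its flat pressing face (towards the robot), at the height of the board's top; at rest this is x = 115 mm, y = 0 in the jig's frame. Axes as the jig's. It slides along the jig's x on springs and comes back when released.
- fence_travel (a joint): How far the fence is pushed in along the jig's +x, in m: 0 at rest, 0.022 at the hard end. Spring 900 N/m without preload, so 10 N is 0.011 m.
- front: Loose white drawer front lying flat on the jig, 90 (x) by 200 (y) by 16 mm thick, about 0.22 kg, slides on the board; a dark pilot hole marks the centre of its top. Origin: centre of its underside; x points to the fence. It starts at the robot's end, a little askew, centre 185 to 215 mm short of the fence, its near edge 40 mm or more inside the board: fingers lowered behind that edge can push it.
- knob: Loose steel cabinet knob standing on the jig between drawer front and fence: round, widest 30 mm across at 18 to 24 mm above its foot, 28 mm high, foot 22 mm across, 0.05 kg. Origin: centre of its foot, z along its stem.
- pull: Loose steel bar pull (a bow handle) standing on its two feet on the jig, between drawer front and fence: bar 96 mm long (along its y) by 12 mm wide (x), 26 mm high; the bar itself is the top 9 mm, on feet 12 by 12 mm at y = -38 and +38 mm. 0.07 kg. Origin: midway between the feet, at their underside.
- knob_box: Fixed open cardboard box on the worktop, 140 (x) by 150 (y) by 40 mm high, walls and floor 4 mm, for knobs; known by the knob already in it. The two boxes are alike, one to the left and one to the right of the jig, and may be swapped. Origin: centre of its underside.
- pull_box: Fixed open cardboard box, the same as the other, for pulls; known by the bar pull already in it. Origin: centre of its underside.
- box_knob: The knob already in the knob box, same as the loose one, standing about 35 mm from the box's centre towards its -x wall. It stays in the box (it may be nudged). Origin: centre of its foot.
- box_pull: The bar pull already in the pull box, same as the loose one, lying along the box's y about 35 mm from the centre towards its -x wall. It stays in the box (it may be nudged). Origin: midway between its feet, at their underside.
- mug: Bystander: white mug, 80 mm wide, 90 mm high, beyond the right box. Origin: centre of its underside.
- spray: Bystander: white bottle, 66 mm wide, 190 mm high, beyond the left box. Origin: centre of its underside.
- screwdriver: Bystander: screwdriver lying on the worktop on the robot's right. Origin under its middle.
- tape: Bystander: tape measure, 65 by 35 by 60 mm high, beyond the jig's left far corner. Origin: centre of its underside.
- hinge: Bystander: steel cup hinge, 50 by 60 by 16 mm, on the worktop on the robot's left. Origin: centre of its plate's underside.

How it is judged:
By the outcome, as a careful person would: the job done as asked, in the order asked, and still so for the second after the job is handed in, while the arm keeps its last pose, push and grip.
It also fails if it takes over 67 s, if anything falls off the work surface, if the arm or the gripper's body presses on something with over 40 N, if the wrist force passes 120 N, or if a joint passes its speed limit or range.

## Robot

A 7-joint arm with a two-finger parallel gripper is mounted at the origin on the work surface. World frame = base frame: x ahead of the robot, y to its left, z up, the work surface at z = 0. Lengths are in mm, angles in rad, forces in N, time in s.
With the tool pointing down it reaches from about 350 to 900 mm from the base axis. Payload 19.9 kg.
Tool frame: the origin (TCP) lies at the very end of the fingers, on their centre line; the grasp point (between the pads) lies 19 mm behind it; z points along the fingers, y is the line along which they close (so a half turn about z gives the same grasp; the last joint's range is limited). The gripper opens to 94 mm and grips with 3 to 60 N. Pads are 16 mm wide; open, the fingers measure 119 mm over their backs; the gripper's body (75 mm by 177 mm) begins 78 mm behind the grasp point.
Start: joints at [-1.351, 0.417, -0.01, 1.614, 0.005, 1.111, -0.053], TCP at [161.15, 603.843, 174.225] pointing down, gripper open.
Joint ranges: [-2.81, 2.81], [-0.39, 2.02], [-1.27, 1.25], [0.06, 2.57], [-1.19, 4.33], [0.19, 2], [-2.82, 2.82]. Speed limits (rad/s): [1.89, 1.89, 2.39, 2.39, 3.01, 3.01, 3.01].

## Interface

Orientations are given as a 3x3 rotation matrix whose columns are the frame's x, y, z axes.
In Python, from cell import sense, camera, calibration, hand_in gives the robot as it stands.
- The arm moves only by the tool jog_arm, never from a script. Its argument "plan" is a list of rows, each an object of numbers: "dx", "dy", "dz": the shift along the tool's x, y, z in m; "turn": the turn about the tool's z in degrees. In form: [{"dx": .., "dy": .., "dz": .., "turn": ..}, ...]. A call has 1 to 20 rows; each row is the pose to reach, as a shift and turn from the pose commanded when the call began, along the tool's axes at that moment; what a row does not reach only later rows make up. A row lasts 1/10 s, in which the tool goes at most 50 mm and 8.59 degrees, less where a joint would pass 70% of its speed; a pose out of reach is approached as far as the arm can. A call with a gripper value outside its range is refused whole. "hand" is the opening, from -1 (shut) to 1 (fully open), set as the call begins (left out, the last holds). The fingers move at their own pace and stop on an object; "newtons" is the grip in N (left out, the last holds). Time passes only in rows, so rows that repeat a pose let the fingers close. It gives the time, the measured TCP pose, the force, the opening and the grip force at its end, in the units of the state.
- sense(): the state, without advancing time (a new reading comes with each control period).
- camera(name): name is "side" or "top" or "wrist"; returns the picture (400x640x3 uint8, red, green, blue); there is no depth.
- calibration(name): a dict with "mtx" (3x3 intrinsics, pixels), "R" (3x3) and "t" (3): a world point X has camera coordinates R X + t; the wrist camera has in their place "T_tool_cam" (4x4, takes a point from camera to tool coordinates, whose origin is the TCP and whose axes are the flange's). Camera axes: x right, y down, z forward; pixel columns grow to the right and rows downward; lengths in mm; the calibration is good to about 2 mm. A picture is of the moment at which its call begins: read the wrist's pose just before it. calibration takes no time and is no camera call.
- hand_in(): hands the job in; it is judged then, once.
The state is a dict: "t": time; "joint_pos": joint angles; "joint_vel": joint speeds; "joint_torque": joint torques, N m; "eef_pos": TCP position; "tool_rot": TCP orientation; "wrist_force": force on the tool from outside, world axes, zero at the start; "moment": the same for the moment, N m; "grip_width": finger opening in mm; "grip_force": force on a finger pad.
Only numpy, scipy, OpenCV 4.12 (cv2) and the standard library are available. Lean on these libraries where they do the work, as an engineer would, in place of code of your own. Each camera call takes 0.05 s, during which the arm holds its last target. There are 200 camera calls.

## Working session

There is one attempt and no reset: what is moved stays moved. The work goes in short steps, Python scripts to look and compute and a tool call to move; the robot and the scene stay as the last step left them, time stands still between calls to the robot, and variables do not carry over. Pictures are saved under pics/ and viewed, at most 10 in all, crops included, and the job is handed in when it is done.

Besides the shell and the picture viewer there is one more tool, called after "Request:" as name(argument=value, ...), one argument or row to a line, values as JSON. jog_arm: Moves the arm, as the interface text tells. Its arguments: {"type":"object","properties":{"plan":{"type":"array"},"hand":{"type":"number"},"newtons":{"type":"number"}},"required":["plan"]}

```bash
mkdir -p pics
python3 - <<'E'
from cell import *
import cv2,numpy as np
s=sense();print(s['t'],s['eef_pos'],np.round(s['tool_rot'],3).tolist(),s['grip_width'],s['wrist_force'])
for n in('top','side'):
    cv2.imwrite(f'pics/{n}0.png',camera(n)[:,:,::-1]); c=calibration(n);print(n,np.round(c['mtx'],1).tolist(),np.round(c['R'],3).tolist(),c['t'])
print(calibration('wrist'))
E
```

```text
0.0 [161.05932549 603.4695113  173.64444044] [[-0.966, 0.258, -0.0], [0.258, 0.966, -0.001], [-0.0, -0.001, -1.0]] 93.83035979063828 [-1.25843202  0.29403501 -0.22574299]
top [[365.9, 0.0, 319.7], [0.0, 365.9, 200.6], [0.0, 0.0, 1.0]] [[0.026, -1.0, -0.004], [-0.99, -0.025, -0.139], [0.138, 0.008, -0.99]] [  1.70558894 479.51168646 939.28947781]
side [[374.3, 0.0, 318.5], [0.0, 374.3, 193.9], [0.0, 0.0, 1.0]] [[0.906, -0.424, -0.018], [-0.306, -0.623, -0.72], [0.294, 0.657, -0.694]] [-418.66665144  192.19531844 1044.0458608 ]
{'mtx': array([[325.29876243,   0.        , 315.34509431],
       [  0.        , 325.29876243, 195.38431331],
       [  0.        ,   0.        ,   1.        ]]), 'T_tool_cam': array([[-1.68426430e-03, -9.73810900e-01, -2.27353237e-01,
         6.43845075e+01],
       [ 9.99997680e-01, -1.94549371e-03,  9.24915735e-04,
        -5.81456424e-01],
       [-1.34300732e-03, -2.27351152e-01,  9.73811917e-01,
        -2.10795949e+02],
       [ 0.00000000e+00,  0.00000000e+00,  0.00000000e+00,
         1.00000000e+00]])}
```

View pics/top0.png

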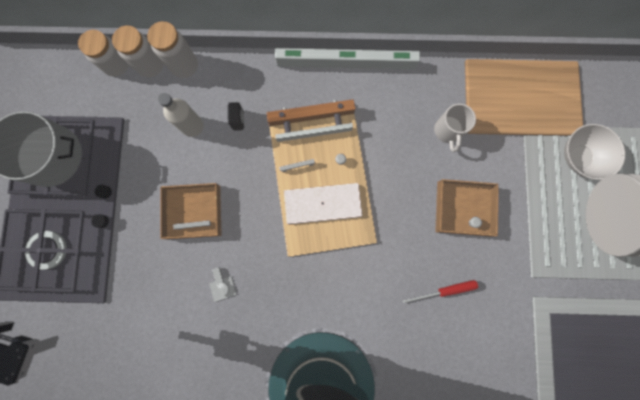

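The top view shows the pull box on the left (190,211), the knob box on the right (468,209), the jig around (323,178), the loose pull at (297,165), the knob at (340,159) and the front at (323,203). The robot base is at the bottom. I'll zoom in on the jig.

Run:
```python
import cv2
a=cv2.imread('pics/top0.png')[92:262,255:385]
cv2.imwrite('pics/jig.png',cv2.resize(a,None,fx=3.5,fy=3.5,interpolation=cv2.INTER_CUBIC))
```

```text
(no output)
```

View pics/jig.png

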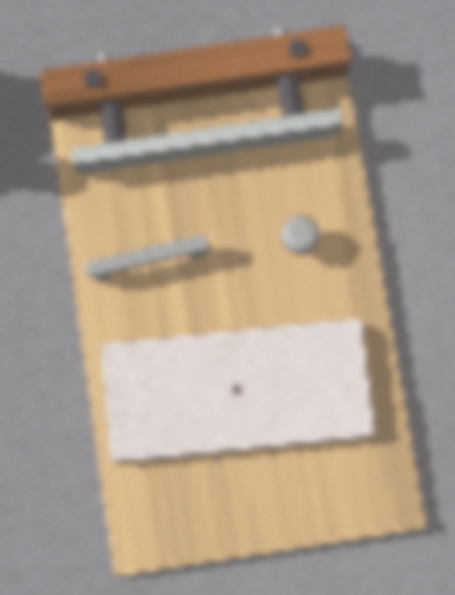

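View pics/side0.png

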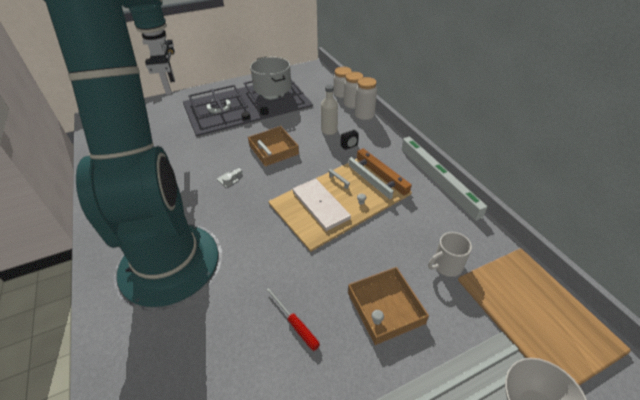

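The jig is rotated a few degrees. In the crop: hole at (237,389), knob at (299,235), pull ends at (90,268) and (206,243), fence front edge from (78,165) to (340,127). The side view agrees. Next I convert these to world positions.

```bash
cat > h.py <<'E'
from cell import *
import numpy as np
def ray(px,z,R,t,K):
    d=R.T@np.linalg.inv(K)@np.array([px[0],px[1],1.]); c=-R.T@t
    return (c+d*(z-c[2])/d[2])[:2]
def fix(name,px,z):
    c=calibration(name); return ray(px,z,np.array(c['R']),np.array(c['t']),c['mtx'])
def wrist(px,z,s):
    c=calibration('wrist');T=c['T_tool_cam'];Rt=np.array(s['tool_rot'])
    Rc=Rt@T[:3,:3];p=np.array(s['eef_pos'])+Rt@T[:3,3]
    return ray(px,z,Rc.T,-Rc.T@p,c['mtx'])
E
python3 - <<'E'
from h import *
def c(x,y,z): return fix('top',((x+.5)/3.5-.5+255,(y+.5)/3.5-.5+92),z)
P=dict(jnl=(113,575,12),jnr=(428,527,12),bnl=(46,108,48),bnr=(350,66,48),bfl=(42,70,48),bfr=(347,27,48),ffl=(78,165,46),ffr=(340,127,46),frl=(73,152,46),frr=(338,110,46),f1=(103,345,28),f2=(361,320,28),f3=(373,436,28),f4=(115,461,28),hole=(237,389,28),knob=(299,235,38),p1=(90,268,38),p2=(206,243,38))
W={k:c(*v) for k,v in P.items()}
for k,v in W.items(): print(k,v.round(1))
a=lambda u,v:np.degrees(np.arctan2(*(W[v]-W[u])[::-1]))
for u,v in [('jnr','jnl'),('bnr','bnl'),('bfr','bfl'),('ffr','ffl'),('frr','frl'),('f2','f1'),('f3','f4'),('p2','p1')]: print(u,v,a(u,v)-90, np.linalg.norm(W[u]-W[v]))
for n,px,z in [('knobbox L top-l',(163,185),40),('lb tr',(219,184),40),('lb bl',(162,239),40),('lb br',(219,237),40),('rb tl',(440,180),40),('rb tr',(498,183),40),('rb bl',(436,234),40),('rb br',(497,237),40),('boxpull',(191,225),28),('boxknob',(475,222),30)]: print(n,fix('top',px,z).round(1))
for n,px,z in [('hole',(321,201),28),('knob',(362,197),38),('bk',(377,315),30)]: print('side',n,fix('side',px,z).round(1))
E
```

```text
jnl [331.3  97.5]
jnr [ 373.7 -141.7]
bnl [686.5 159.4]
bnr [726.  -74.5]
bfl [717.  163.9]
bfr [757.7 -71.8]
ffl [642.3 133.1]
ffr [677.5 -67.6]
frl [652.5 137.3]
frr [691.  -65.9]
f1 [505.7 110.3]
f2 [530.1 -87.2]
f3 [440.9 -97.3]
f4 [416.9  97.7]
hole [474.2   6.7]
knob [593.4 -37.9]
p1 [563.5 121.5]
p2 [585.3  33.3]
jnr jnl 10.053437031900046 242.9167226249702
bnr bnl 9.586969389754941 237.2380969637176
bfr bfl 9.781465704775911 239.16379743370527
ffr ffl 9.943996467106516 203.74016959713776
frr frl 10.737292978364195 206.8528053258035
f2 f1 7.045910600420129 199.0373788375902
f3 f4 6.996511866493776 196.52767228995734
p2 p1 13.87826085187983 90.89690635951932
knobbox L top-l [509.7 431.7]
lb tr [516.1 282.8]
lb bl [366.9 422.1]
lb br [375.9 273.8]
rb tl [ 541.5 -304.3]
rb tr [ 537.3 -457.7]
rb bl [ 398.1 -291. ]
rb br [ 394.4 -449.2]
boxpull [406.1 353.5]
boxknob [ 432.9 -397.6]
side hole [474.8   7.5]
side knob [592.8 -41.8]
side bk [ 429.8 -398. ]
```

```bash
cat >> h.py <<'E'
def go(x,y,z,yaw=None):
    s=sense();R=np.array(s['tool_rot']);d=R.T@(np.array([x,y,z])-s['eef_pos'])/1000
    cur=np.degrees(np.arctan2(R[1,1],R[0,1]))
    turn=0 if yaw is None else -((yaw-cur+180)%360-180)
    print('go',d.round(4),'turn',round(turn,2),'| at',np.round(s['eef_pos'],1),'yaw',round(cur,2),'t',s['t'],'j',np.round(s['joint_pos'],2),'F',np.round(s['wrist_force'],1))
E
python3 -c "
from h import *
go(574.5,50,174,13.9)"
```

```text
go [-5.421e-01 -4.282e-01  3.000e-04] turn 61.16 | at [161.1 603.5 173.7] yaw 75.06 t 0.1 j [-1.35  0.42 -0.01  1.61  0.    1.11 -0.05] F [-1.  -0.7 -0. ]
```

Request:
jog_arm(
  plan=[
    {"dx":-0.136,"dy":-0.107,"dz":0,"turn":15},
    {"dx":-0.271,"dy":-0.214,"dz":0,"turn":30},
    {"dx":-0.271,"dy":-0.214,"dz":0,"turn":30},
    {"dx":-0.271,"dy":-0.214,"dz":0,"turn":30},
    {"dx":-0.271,"dy":-0.214,"dz":0,"turn":30},
    {"dx":-0.271,"dy":-0.214,"dz":0,"turn":30},
    {"dx":-0.271,"dy":-0.214,"dz":0,"turn":30},
    {"dx":-0.542,"dy":-0.428,"dz":0,"turn":61},
    {"dx":-0.542,"dy":-0.428,"dz":0,"turn":61},
    {"dx":-0.542,"dy":-0.428,"dz":0,"turn":61},
    {"dx":-0.542,"dy":-0.428,"dz":0,"turn":61},
    {"dx":-0.542,"dy":-0.428,"dz":0,"turn":61},
    {"dx":-0.542,"dy":-0.428,"dz":0,"turn":61},
    {"dx":-0.542,"dy":-0.428,"dz":0,"turn":61},
    {"dx":-0.542,"dy":-0.428,"dz":0,"turn":61},
    {"dx":-0.542,"dy":-0.428,"dz":0,"turn":61},
    {"dx":-0.542,"dy":-0.428,"dz":0,"turn":61},
    {"dx":-0.542,"dy":-0.428,"dz":0,"turn":61},
  ],
)

```text
t: 1.9
eef_pos: [574.0, 51.9, 174.3]
tool_rot: [[-0.245, 0.97, -0.0], [0.97, 0.245, 0.0], [0.0, -0.0, -1.0]]
wrist_force: [-1.2, 0.9, 0.2]
grip_width: 94.1
grip_force: 0.0
```

Run:
```python
from h import *
import cv2,json
s=sense();json.dump({k:np.array(s[k]).tolist() for k in('eef_pos','tool_rot')},open('s1.json','w'))
cv2.imwrite('pics/w1.png',camera('wrist')[:,:,::-1]);go(574.5,50,174,13.9)
```

```text
go [-0.0018 -0.      0.0004] turn 0.26 | at [574.1  51.8 174.4] yaw 14.16 t 1.95 j [-0.54  0.36  0.51  1.75 -0.2   1.08  0.28] F [-0.5  0.3 -0.4]
```

View pics/w1.png

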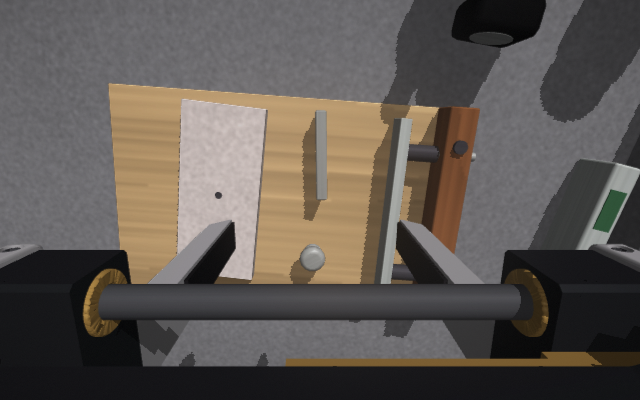

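The wrist view: pull top from (320,110) to (322,199), knob top at (312,256), hole at (218,195), fence top front edge from (397,118) to (380,283), jig near-left corner at (109,84).

Run:
```python
from h import *
import json
s=json.load(open('s1.json'))
P=dict(p1=(320.5,110,38),p2=(322,199,38),knob=(312,256,39),hole=(218,195,28),f1=(182,99,28),f2=(267,109,28),f3=(253,279,28),fen1=(397,118,46),fen2=(380,283,46),fen1b=(410,119,46),j1=(109,84,12),j2=(380,104.5,12),b1=(441,108,48),b2=(423,250,48))
W={k:wrist(v[:2],v[2],s) for k,v in P.items()}
for k,v in W.items(): print(k,v.round(1))
for u,v in [('p2','p1'),('f3','f2'),('fen2','fen1'),('b2','b1'),('j2','j1')]:
  d=W[v]-W[u];print(u,v,np.degrees(np.arctan2(d[1],d[0]))-90,np.hypot(*d))
c=(W['p1']+W['p2'])/2;print(c);go(*c,174,13.9)
```

```text
p1 [561.8 125.5]
p2 [586.7  34.3]
knob [592.2 -33.1]
hole [472.8   8. ]
f1 [417.5 101.2]
f2 [506.6 113.1]
f3 [531.8 -83.6]
fen1 [639.  136.5]
fen2 [674.7 -43.4]
fen1b [652.1 138.8]
j1 [331.6  96.9]
j2 [624.4 148.1]
b1 [678.4 156.4]
b2 [708.8   7.4]
p2 p1 15.269101404802157 94.59050555028638
f3 f2 7.299397645832954 198.297980843943
fen2 fen1 11.24370088439808 183.44430328254427
b2 b1 11.54258277941888 152.06516148592036
j2 j1 -260.08782730793763 297.2478281449037
[574.28692038  79.9096983 ]
go [0.0272 0.0071 0.0004] turn 0.26 | at [574.1  51.8 174.4] yaw 14.16 t 1.95 j [-0.54  0.36  0.51  1.75 -0.2   1.08  0.28] F [-0.5  0.3 -0.4]
```

Request:
jog_arm(
  plan=[
    {"dx":0.027,"dy":0.007,"dz":0.03,"turn":0},
    {"dx":0.027,"dy":0.007,"dz":0.06,"turn":0},
    {"dx":0.027,"dy":0.007,"dz":0.09,"turn":0},
    {"dx":0.027,"dy":0.007,"dz":0.11,"turn":0},
    {"dx":0.027,"dy":0.007,"dz":0.125,"turn":0},
    {"dx":0.027,"dy":0.007,"dz":0.14,"turn":0},
    {"dx":0.027,"dy":0.007,"dz":0.15,"turn":0},
    {"dx":0.027,"dy":0.007,"dz":0.157,"turn":0},
    {"dx":0.027,"dy":0.007,"dz":0.157,"turn":0},
  ],
  hand=0.06,
  newtons=20,
)

```text
t: 2.85
eef_pos: [574.5, 78.4, 16.8]
tool_rot: [[-0.243, 0.97, -0.001], [0.97, 0.243, -0.0], [-0.0, -0.001, -1.0]]
wrist_force: [-0.1, -0.3, 0.2]
grip_width: 50.0
grip_force: 0.0
```

Request:
jog_arm(
  plan=[
    {"dx":0,"dy":0,"dz":0,"turn":0},
    {"dx":0,"dy":0,"dz":0,"turn":0},
    {"dx":0,"dy":0,"dz":0,"turn":0},
    {"dx":0,"dy":0,"dz":0,"turn":0},
    {"dx":0,"dy":0,"dz":0,"turn":0},
    {"dx":0,"dy":0,"dz":0,"turn":0},
  ],
  hand=-1,
)

```text
t: 3.45
eef_pos: [574.7, 78.5, 17.4]
tool_rot: [[-0.243, 0.97, 0.0], [0.97, 0.243, -0.0], [-0.0, 0.0, -1.0]]
wrist_force: [-0.2, -0.3, -0.1]
grip_width: 5.1
grip_force: 0.0
```

```bash
python3 -c "
from h import *
go(445,350,100,6)"
```

```text
go [ 0.2949 -0.0599 -0.0827] turn 8.06 | at [574.7  78.5  17.4] yaw 14.06 t 3.45 j [-0.51  0.57  0.42  1.86 -0.32  0.78  0.32] F [-0.2 -0.3 -0.1]
```

Run:
```python
from h import *
import cv2
w=camera('wrist')[:,:,::-1];s=camera('side')[130:260,250:430,::-1]
cv2.imwrite('pics/w2.png',w);cv2.imwrite('pics/s2.png',cv2.resize(s,None,fx=4,fy=4,interpolation=2));x=sense();print(x['grip_width'],x['grip_force'])
```

```text
0.6566431806041304 0.0
```

View pics/w2.png

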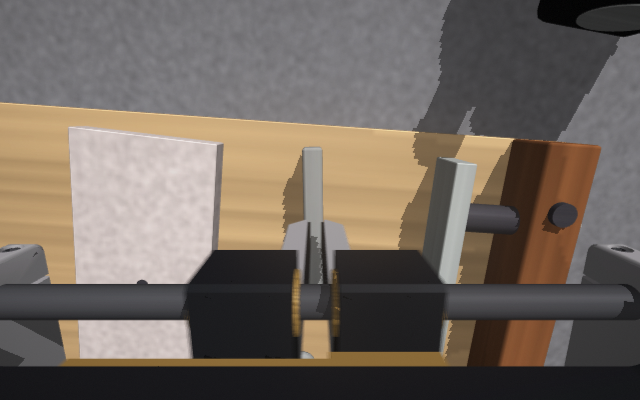

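The pull is still standing at (313,150–225), with the fingers closed over or beyond it at about (318,222–250). The grasp looks wrong, so I'll check the side view.

Run:
```python
from h import *
s=sense()
for p in [(313,150),(304,150),(322,150),(313,220)]: print(wrist(p,38,s).round(1))
c=calibration('wrist');T=np.linalg.inv(c['T_tool_cam'])
for X in [(0,0,0),(0,0,-19),(8,0,0),(8,0,-19),(8,10,0),(8,12.5,-20)]:
    q=c['mtx']@(T[:3,:3]@np.array(X)+T[:3,3]);print(X,(q/q[2])[:2].round(0))
print(s['grip_width'],s['joint_torque'].round(1) if hasattr(s['joint_torque'],'round') else s['joint_torque'])
```

```text
[562.6 124.2]
[557.5 123. ]
[567.7 125.5]
[572.8  83. ]
(0, 0, 0) [314. 218.]
(0, 0, -19) [314. 227.]
(8, 0, 0) [314. 206.]
(8, 0, -19) [314. 214.]
(8, 10, 0) [329. 206.]
(8, 12.5, -20) [335. 215.]
0.6566431806041304 [ -0.  -83.5  11.  -31.8  -0.    0.   -0. ]
```

View pics/s2.png

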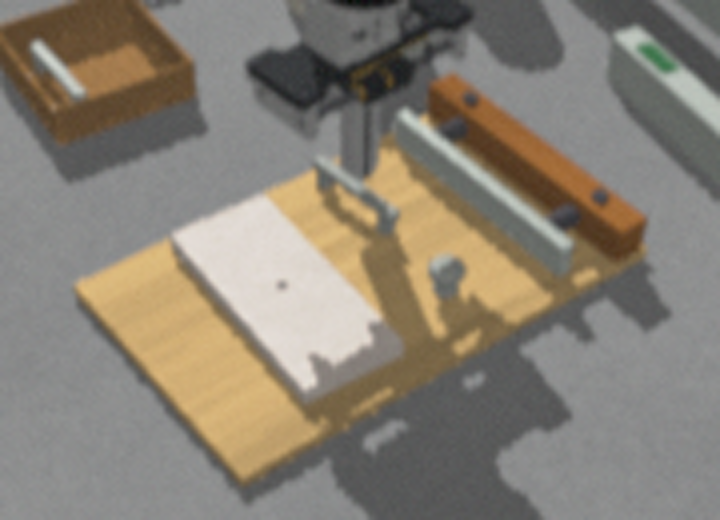

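Run:
```python
from h import *
c=calibration('side')
for X in [(574.7,78.5,17.4),(574.7,78.5,38),(574.7,78.5,50),(574.7,78.5,60),(590,78.5,17)]:
    q=c['mtx']@(c['R']@np.array(X)+c['t']);q=q/q[2];print(X,((q[0]-250)*4,(q[1]-130)*4))
for p in [(318,160),(395,215),(358,178)]: print(fix('side',(p[0]/4+250,p[1]/4+130),38))
c=calibration('wrist');print(c['T_tool_cam'].round(3).tolist()); s=sense();print(s['eef_pos'],s['tool_rot'])
```

```text
(574.7, 78.5, 17.4) (np.float64(355.75343072883584), np.float64(201.83358951610035))
(574.7, 78.5, 38) (np.float64(356.2496286581302), np.float64(183.28200040154024))
(574.7, 78.5, 50) (np.float64(356.5439936414814), np.float64(172.27643609252834))
(574.7, 78.5, 60) (np.float64(356.792360591297), np.float64(162.9906222456858))
(590, 78.5, 17) (np.float64(371.95539931124404), np.float64(196.80921891650212))
[559.49719298 119.12492358]
[584.90600727  30.16023683]
[579.05428952  83.76595984]
[[-0.002, -0.974, -0.226, 64.363], [1.0, -0.002, 0.001, 0.545], [-0.001, -0.226, 0.974, -210.796], [0.0, 0.0, 0.0, 1.0]]
[574.7102894   78.46280794  17.3034168 ] [[-2.42940417e-01  9.70041211e-01  5.35197562e-05]
 [ 9.70041209e-01  2.42940420e-01 -7.11317156e-05]
 [-8.20028076e-05  3.46356004e-05 -9.99999996e-01]]
```

Run:
```python
from h import *
c=calibration('side');s=sense();R=np.array(s['tool_rot']);p=s['eef_pos']
for d in (20,28,36,44):
  o=[]
  for a in (-8,8):
    for b in (-12.5,12.5):
      q=c['mtx']@(c['R']@(p+R@np.array([a,b,-d]))+c['t']);q=q/q[2];o.append(((q[0]-250)*4,(q[1]-130)*4))
  print(d,np.round(o).tolist())
c=calibration('wrist');T=np.linalg.inv(c['T_tool_cam'])
for d in (20,28,36,44):
    print(d,[(lambda q:(q/q[2])[:2].round(0).tolist())(c['mtx']@(T[:3,:3]@np.array((8,b,-d))+T[:3,3])) for b in (0.4,12.5)])
import cv2
a=cv2.imread('pics/s2.png')[60:240,280:440];b=cv2.imread('pics/w2.png')[140:260,250:380]
a=cv2.resize(a,(480,540));b=cv2.resize(b,(310,286));o=np.zeros((540,800,3),np.uint8);o[:,:480]=a;o[:286,485:795]=b;cv2.imwrite('pics/z.png',o)
```

```text
20 [[351.0, 195.0], [374.0, 182.0], [338.0, 186.0], [361.0, 173.0]]
28 [[351.0, 188.0], [374.0, 175.0], [339.0, 178.0], [361.0, 165.0]]
36 [[352.0, 181.0], [375.0, 168.0], [339.0, 171.0], [362.0, 158.0]]
44 [[352.0, 173.0], [375.0, 160.0], [339.0, 163.0], [362.0, 151.0]]
20 [[315.0, 215.0], [335.0, 215.0]]
28 [[315.0, 219.0], [336.0, 219.0]]
36 [[315.0, 223.0], [336.0, 223.0]]
44 [[315.0, 227.0], [337.0, 227.0]]
```

View pics/z.png

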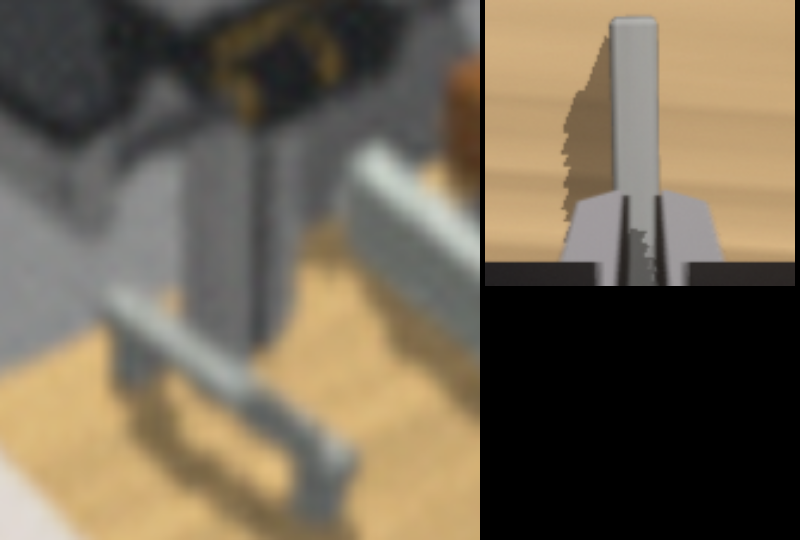

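Both views put the real finger ends about 31 mm short of the reported TCP, so the fingers closed above the bar. I'll confirm with a gentle touch on bare board between the pull and the fence.

Request:
jog_arm(
  plan=[
    {"dx":0,"dy":0.038,"dz":-0.01,"turn":0},
    {"dx":0,"dy":0.038,"dz":-0.01,"turn":0},
    {"dx":0,"dy":0.038,"dz":0.01,"turn":0},
    {"dx":0,"dy":0.038,"dz":0.02,"turn":0},
    {"dx":0,"dy":0.038,"dz":0.025,"turn":0},
    {"dx":0,"dy":0.038,"dz":0.027,"turn":0},
    {"dx":0,"dy":0.038,"dz":0.029,"turn":0},
    {"dx":0,"dy":0.038,"dz":0.029,"turn":0},
  ],
)

```text
t: 4.35
eef_pos: [611.7, 87.7, -11.5]
tool_rot: [[-0.243, 0.97, 0.0], [0.97, 0.243, -0.0], [-0.0, 0.0, -1.0]]
wrist_force: [0.2, 0.7, 0.3]
grip_width: 0.4
grip_force: 0.0
```

Request:
jog_arm(
  plan=[
    {"dx":0,"dy":0,"dz":0.001,"turn":0},
    {"dx":0,"dy":0,"dz":0.002,"turn":0},
    {"dx":0,"dy":0,"dz":0.003,"turn":0},
    {"dx":0,"dy":0,"dz":0.003,"turn":0},
  ],
)

```text
t: 4.75
eef_pos: [611.5, 87.6, -14.8]
tool_rot: [[-0.243, 0.97, -0.0], [0.97, 0.243, -0.0], [-0.0, -0.0, -1.0]]
wrist_force: [0.7, 0.3, -0.7]
grip_width: 0.5
grip_force: 0.0
```

Request:
jog_arm(
  plan=[
    {"dx":0,"dy":0,"dz":0.001,"turn":0},
    {"dx":0,"dy":0,"dz":0.002,"turn":0},
    {"dx":0,"dy":0,"dz":0.003,"turn":0},
    {"dx":0,"dy":0,"dz":0.003,"turn":0},
  ],
)

```text
t: 5.15
eef_pos: [611.5, 87.6, -17.9]
tool_rot: [[-0.243, 0.97, -0.0], [0.97, 0.243, -0.0], [-0.0, -0.0, -1.0]]
wrist_force: [0.6, 0.0, 0.4]
grip_width: 0.4
grip_force: 0.0
```

Request:
jog_arm(
  plan=[
    {"dx":0,"dy":0,"dz":0.001,"turn":0},
    {"dx":0,"dy":0,"dz":0.002,"turn":0},
    {"dx":0,"dy":0,"dz":0.002,"turn":0},
  ],
)

```text
t: 5.45
eef_pos: [611.7, 87.7, -19.0]
tool_rot: [[-0.243, 0.97, 0.0], [0.97, 0.243, 0.0], [0.0, 0.0, -1.0]]
wrist_force: [-5.6, -0.5, 14.3]
grip_width: 1.0
grip_force: 7.6
```

Contact came at eef z ≈ -18.7, so the tips sit about 31 mm behind the reported TCP. Now I redo the grasp with that offset.

Request:
jog_arm(
  plan=[
    {"dx":0,"dy":0,"dz":-0.02,"turn":0},
    {"dx":0,"dy":0,"dz":-0.05,"turn":0},
    {"dx":0,"dy":0,"dz":-0.055,"turn":0},
    {"dx":0.001,"dy":-0.038,"dz":-0.055,"turn":0},
    {"dx":0.001,"dy":-0.038,"dz":-0.055,"turn":0},
    {"dx":0.001,"dy":-0.038,"dz":-0.055,"turn":0},
    {"dx":0.001,"dy":-0.038,"dz":-0.055,"turn":0},
    {"dx":0.001,"dy":-0.038,"dz":-0.035,"turn":0},
    {"dx":0.001,"dy":-0.038,"dz":-0.02,"turn":0},
    {"dx":0.001,"dy":-0.038,"dz":-0.01,"turn":0},
    {"dx":0.001,"dy":-0.038,"dz":-0.007,"turn":0},
    {"dx":0.001,"dy":-0.038,"dz":-0.007,"turn":0},
  ],
  hand=0.06,
)

```text
t: 6.65
eef_pos: [574.4, 79.2, -13.1]
tool_rot: [[-0.243, 0.97, -0.001], [0.97, 0.243, -0.0], [-0.0, -0.001, -1.0]]
wrist_force: [0.3, 0.7, -0.2]
grip_width: 49.9
grip_force: 0.0
```

Request:
jog_arm(
  plan=[
    {"dx":0,"dy":0,"dz":0,"turn":0},
    {"dx":0,"dy":0,"dz":0,"turn":0},
    {"dx":0,"dy":0,"dz":0,"turn":0},
    {"dx":0,"dy":0,"dz":0,"turn":0},
    {"dx":0,"dy":0,"dz":0,"turn":0},
    {"dx":0,"dy":0,"dz":0,"turn":0},
    {"dx":0,"dy":0,"dz":0,"turn":0},
  ],
  hand=-1,
  newtons=20,
)

```text
t: 7.35
eef_pos: [574.5, 79.5, -12.7]
tool_rot: [[-0.243, 0.97, 0.0], [0.97, 0.243, -0.0], [-0.0, 0.0, -1.0]]
wrist_force: [0.1, -0.3, 0.8]
grip_width: 11.8
grip_force: 20.0
```

```bash
python3 -c "
from h import *
go(465,351,60,4.5)"
```

```text
go [ 0.29   -0.0403 -0.0727] turn 9.55 | at [574.5  79.5 -12.7] yaw 14.05 t 7.35 j [-0.5   0.61  0.4   1.87 -0.34  0.73  0.34] F [ 0.1 -0.3  0.8]
```

```bash
python3 -c "
from h import *
go(462.5,354,-19,3)"
```

```text
go [ 0.2935 -0.042   0.0063] turn 11.05 | at [574.5  79.5 -12.7] yaw 14.05 t 7.35 j [-0.5   0.61  0.4   1.87 -0.34  0.73  0.34] F [ 0.1 -0.3  0.8]
```

Request:
jog_arm(
  plan=[
    {"dx":0,"dy":0,"dz":-0.03,"turn":0},
    {"dx":0,"dy":0,"dz":-0.07,"turn":0},
    {"dx":0.03,"dy":-0.005,"dz":-0.075,"turn":3},
    {"dx":0.075,"dy":-0.01,"dz":-0.075,"turn":6},
    {"dx":0.12,"dy":-0.02,"dz":-0.075,"turn":9},
    {"dx":0.165,"dy":-0.03,"dz":-0.075,"turn":11},
    {"dx":0.21,"dy":-0.035,"dz":-0.075,"turn":11},
    {"dx":0.25,"dy":-0.04,"dz":-0.075,"turn":11},
    {"dx":0.28,"dy":-0.042,"dz":-0.075,"turn":11},
    {"dx":0.293,"dy":-0.042,"dz":-0.075,"turn":11},
    {"dx":0.293,"dy":-0.042,"dz":-0.07,"turn":11},
    {"dx":0.293,"dy":-0.042,"dz":-0.05,"turn":11},
    {"dx":0.293,"dy":-0.042,"dz":-0.03,"turn":11},
    {"dx":0.293,"dy":-0.042,"dz":-0.01,"turn":11},
    {"dx":0.293,"dy":-0.042,"dz":0,"turn":11},
    {"dx":0.293,"dy":-0.042,"dz":0.006,"turn":11},
    {"dx":0.293,"dy":-0.042,"dz":0.006,"turn":11},
  ],
)

```text
t: 9.05
eef_pos: [462.8, 352.5, -19.0]
tool_rot: [[-0.052, 0.999, -0.0], [0.999, 0.052, -0.001], [-0.001, -0.0, -1.0]]
wrist_force: [-1.0, 0.8, -1.3]
grip_width: 11.7
grip_force: 20.0
```

Run:
```python
from h import *
import cv2
print(sense()['grip_width'],sense()['grip_force'])
go(462.5,354,-19,3)
a=camera('wrist')[:,:,::-1];cv2.imwrite('pics/w3.png',a)
```

```text
11.720821109569313 19.982292652130127
go [ 0.0015 -0.0003 -0.    ] turn 0.0 | at [462.8 352.5 -19. ] yaw 3.0 t 9.05 j [-1.01  0.63  0.4   1.86 -0.35  0.72 -0.36] F [-1.   0.8 -1.3]
```

View pics/w3.png

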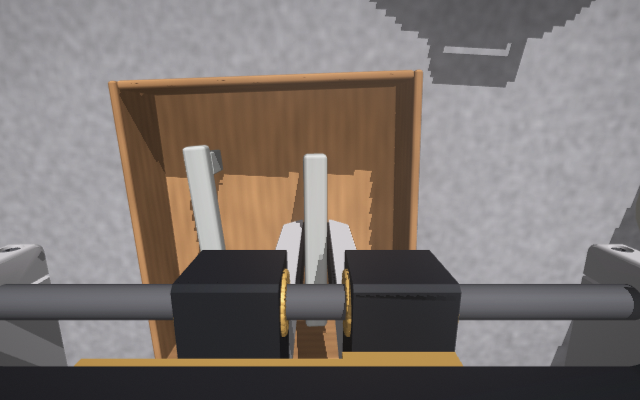

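The pull is held upright in the pull box at (315,155–325), clear of the existing one at (205,150–250). I'll release it and go for the knob.

Request:
jog_arm(
  plan=[
    {"dx":0,"dy":0,"dz":0,"turn":0},
    {"dx":0,"dy":0,"dz":0,"turn":0},
    {"dx":0,"dy":0,"dz":0,"turn":0},
    {"dx":0,"dy":0,"dz":-0.01,"turn":0},
    {"dx":0,"dy":0,"dz":-0.04,"turn":0},
    {"dx":0,"dy":0,"dz":-0.085,"turn":0},
  ],
  hand=-0.4,
)

```text
t: 9.7
eef_pos: [461.5, 352.5, 66.4]
tool_rot: [[-0.053, 0.999, -0.002], [0.999, 0.053, -0.002], [-0.002, -0.002, -1.0]]
wrist_force: [0.6, 0.1, 0.5]
grip_width: 28.3
grip_force: 0.0
```

Request:
jog_arm(
  plan=[
    {"dx":-0.04,"dy":0.011,"dz":0,"turn":-2},
    {"dx":-0.08,"dy":0.022,"dz":0,"turn":-4},
    {"dx":-0.125,"dy":0.035,"dz":0,"turn":-6},
    {"dx":-0.17,"dy":0.047,"dz":0,"turn":-7},
    {"dx":-0.215,"dy":0.06,"dz":0,"turn":-7},
    {"dx":-0.26,"dy":0.072,"dz":0,"turn":-7},
    {"dx":-0.305,"dy":0.085,"dz":0,"turn":-7},
    {"dx":-0.345,"dy":0.096,"dz":0,"turn":-7},
    {"dx":-0.375,"dy":0.104,"dz":0,"turn":-7},
    {"dx":-0.395,"dy":0.11,"dz":0,"turn":-7},
    {"dx":-0.395,"dy":0.11,"dz":0,"turn":-7},
    {"dx":-0.395,"dy":0.11,"dz":0,"turn":-7},
  ],
  hand=0.25,
)

```text
t: 10.9
eef_pos: [593.5, -35.0, 66.8]
tool_rot: [[-0.174, 0.985, 0.0], [0.985, 0.174, 0.0], [0.0, 0.0, -1.0]]
wrist_force: [0.3, -0.1, -0.5]
grip_width: 58.8
grip_force: 0.0
```

Run:
```python
from h import *
import cv2
go(592.5,-36,-16,10)
s=sense();a=camera('wrist')[:,:,::-1];cv2.imwrite('pics/w4.png',a)
c=calibration('wrist');T=np.linalg.inv(c['T_tool_cam'])
R=np.array(s['tool_rot'])
for X in [(592.5,-36,40),(592.5,-36,33)]:
    q=T[:3,:3]@(R.T@(np.array(X)-s['eef_pos']))+T[:3,3];q=c['mtx']@q;print(X,(q/q[2])[:2])
```

```text
go [-0.0008 -0.0012  0.0828] turn 0.03 | at [593.5 -35.   66.8] yaw 10.03 t 10.9 j [-0.37  0.53  0.49  1.8  -0.31  0.89  0.44] F [ 0.3 -0.1 -0.5]
(592.5, -36, 40) [312.85948106 208.35648123]
(592.5, -36, 33) [312.91431469 205.97416998]
```

View pics/w4.png

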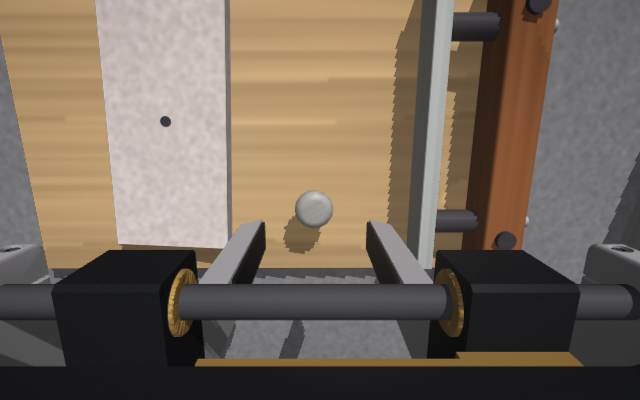

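The knob at (314,209) matches the prediction, so I descend and grip.

Request:
jog_arm(
  plan=[
    {"dx":-0.001,"dy":0,"dz":0.03,"turn":0},
    {"dx":-0.001,"dy":0,"dz":0.055,"turn":0},
    {"dx":-0.001,"dy":0,"dz":0.07,"turn":0},
    {"dx":-0.001,"dy":0,"dz":0.079,"turn":0},
    {"dx":-0.001,"dy":0,"dz":0.083,"turn":0},
    {"dx":-0.001,"dy":0,"dz":0.083,"turn":0},
  ],
)

```text
t: 11.55
eef_pos: [593.8, -36.0, -16.5]
tool_rot: [[-0.175, 0.985, 0.0], [0.985, 0.175, -0.0], [-0.0, 0.0, -1.0]]
wrist_force: [-0.2, 0.2, -0.6]
grip_width: 58.6
grip_force: 0.0
```

Request:
jog_arm(
  plan=[
    {"dx":0,"dy":0,"dz":0,"turn":0},
    {"dx":0,"dy":0,"dz":0,"turn":0},
    {"dx":0,"dy":0,"dz":0,"turn":0},
    {"dx":0,"dy":0,"dz":0,"turn":0},
    {"dx":0,"dy":0,"dz":0,"turn":0},
    {"dx":0,"dy":0,"dz":0,"turn":0},
  ],
  hand=-1,
  newtons=20,
)

```text
t: 12.15
eef_pos: [593.8, -36.1, -16.5]
tool_rot: [[-0.175, 0.985, 0.0], [0.985, 0.175, -0.0], [-0.0, 0.0, -1.0]]
wrist_force: [-0.3, 0.9, 4.0]
grip_width: 28.4
grip_force: 20.0
```

Run:
```python
from h import *
go(495,-374,-22,-3)
s={'eef_pos':np.array([593.5,-35,66.8]),'tool_rot':np.array([[-0.174,.985,0],[.985,.174,0],[0,0,-1]])}
P=dict(hole=(165.5,121.5,28),fr=(227.5,247,28),frt=(227,50,28),nr=(118,243,28),fen=(421,260,46),fen2=(431,100,46))
for k,v in P.items(): print(k,wrist(v[:2],v[2],s).round(1))
```

```text
go [-0.3154 -0.1563  0.0055] turn 13.06 | at [593.8 -36.1 -16.5] yaw 10.06 t 12.15 j [-0.32  0.65  0.43  1.83 -0.38  0.75  0.5 ] F [-0.3  0.9  4. ]
hole [473.2   8.2]
fr [530.1 -83.5]
frt [512.9  65.6]
nr [441.8 -95.3]
fen [681.2 -60.5]
fen2 [659.1  55.4]
```

Request:
jog_arm(
  plan=[
    {"dx":0,"dy":0,"dz":-0.03,"turn":0},
    {"dx":0,"dy":0,"dz":-0.07,"turn":0},
    {"dx":-0.02,"dy":-0.01,"dz":-0.075,"turn":3},
    {"dx":-0.06,"dy":-0.03,"dz":-0.075,"turn":6},
    {"dx":-0.1,"dy":-0.05,"dz":-0.075,"turn":9},
    {"dx":-0.14,"dy":-0.07,"dz":-0.075,"turn":12},
    {"dx":-0.18,"dy":-0.09,"dz":-0.075,"turn":12},
    {"dx":-0.22,"dy":-0.11,"dz":-0.075,"turn":12},
    {"dx":-0.26,"dy":-0.132,"dz":-0.075,"turn":12},
    {"dx":-0.295,"dy":-0.15,"dz":-0.075,"turn":12},
    {"dx":-0.317,"dy":-0.162,"dz":-0.075,"turn":12},
    {"dx":-0.317,"dy":-0.162,"dz":-0.075,"turn":12},
    {"dx":-0.317,"dy":-0.162,"dz":-0.06,"turn":12},
    {"dx":-0.317,"dy":-0.162,"dz":-0.04,"turn":12},
    {"dx":-0.317,"dy":-0.162,"dz":-0.02,"turn":12},
    {"dx":-0.317,"dy":-0.162,"dz":-0.005,"turn":12},
    {"dx":-0.317,"dy":-0.162,"dz":0.003,"turn":12},
    {"dx":-0.317,"dy":-0.162,"dz":0.006,"turn":12},
    {"dx":-0.317,"dy":-0.162,"dz":0.006,"turn":12},
  ],
)

```text
t: 14.05
eef_pos: [489.6, -376.4, -22.8]
tool_rot: [[0.034, 0.999, -0.0], [0.999, -0.034, -0.0], [-0.0, -0.0, -1.0]]
wrist_force: [0.6, -0.0, 0.3]
grip_width: 28.5
grip_force: 20.0
```

Run:
```python
from h import *
import cv2
print(sense()['grip_width'],sense()['grip_force'])
go(490,-376,-22,-2)
a=camera('wrist')[:,:,::-1];cv2.imwrite('pics/w5.png',a)
```

```text
28.515663592252487 19.999882216507103
go [ 0.0005  0.0004 -0.0008] turn 0.07 | at [ 489.6 -376.4  -22.8] yaw -1.93 t 14.05 j [ 0.24  0.7   0.5   1.77 -0.46  0.78  0.94] F [ 0.6 -0.   0.3]
```

View pics/w5.png

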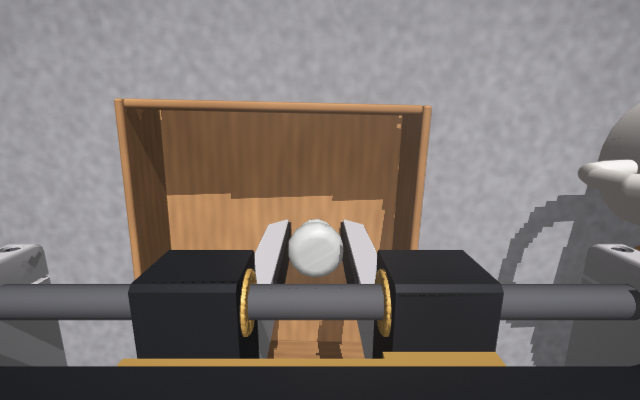

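The knob is between the fingers in the knob box at (315,250), so I release it and lift. Then I move closed fingers beside the front's left end, to nudge it central first.

Request:
jog_arm(
  plan=[
    {"dx":0,"dy":0,"dz":0,"turn":0},
    {"dx":0,"dy":0,"dz":0,"turn":0},
    {"dx":0,"dy":0,"dz":0,"turn":0},
    {"dx":0,"dy":0,"dz":-0.015,"turn":0},
    {"dx":0,"dy":0,"dz":-0.05,"turn":0},
    {"dx":0,"dy":0,"dz":-0.09,"turn":0},
    {"dx":0,"dy":0,"dz":-0.09,"turn":0},
  ],
  hand=-0.06,
)

```text
t: 14.8
eef_pos: [491.5, -378.6, 73.2]
tool_rot: [[0.034, 0.999, 0.006], [0.999, -0.034, -0.004], [-0.004, 0.006, -1.0]]
wrist_force: [0.6, -0.9, -0.5]
grip_width: 44.2
grip_force: 0.0
```

Request:
jog_arm(
  plan=[
    {"dx":0.03,"dy":-0.003,"dz":0,"turn":6},
    {"dx":0.07,"dy":-0.007,"dz":0,"turn":12},
    {"dx":0.11,"dy":-0.011,"dz":0,"turn":18},
    {"dx":0.15,"dy":-0.015,"dz":0,"turn":24},
    {"dx":0.19,"dy":-0.019,"dz":0,"turn":30},
    {"dx":0.23,"dy":-0.023,"dz":0,"turn":36},
    {"dx":0.27,"dy":-0.027,"dz":0,"turn":42},
    {"dx":0.31,"dy":-0.031,"dz":0,"turn":48},
    {"dx":0.35,"dy":-0.035,"dz":0,"turn":54},
    {"dx":0.39,"dy":-0.039,"dz":0,"turn":60},
    {"dx":0.43,"dy":-0.043,"dz":0,"turn":66},
    {"dx":0.47,"dy":-0.046,"dz":0,"turn":72},
    {"dx":0.495,"dy":-0.049,"dz":0,"turn":78},
    {"dx":0.51,"dy":-0.05,"dz":0,"turn":80},
    {"dx":0.51,"dy":-0.05,"dz":0,"turn":80},
    {"dx":0.51,"dy":-0.05,"dz":0,"turn":80},
  ],
  hand=-1,
)

```text
t: 16.4
eef_pos: [456.8, 134.5, 67.6]
tool_rot: [[0.99, 0.141, 0.0], [0.141, -0.99, 0.0], [0.0, -0.0, -1.0]]
wrist_force: [0.5, -0.0, -0.2]
grip_width: 0.4
grip_force: 0.0
```

```bash
cat >> h.py <<'E'
import cv2
C=np.array([549,13.]);a=np.radians(9.9);U=np.array([np.cos(a),np.sin(a)]);V=np.array([-U[1],U[0]])
def front(name='top',z=28):
    s=sense();im=camera(name).astype(int)
    m=((im.min(2)>165)&(im.max(2)-im.min(2)<35)).astype(np.uint8)
    f=(lambda p:wrist(p,z,s)) if name=='wrist' else (lambda p:fix(name,p,z))
    cs,_=cv2.findContours(m,cv2.RETR_EXTERNAL,cv2.CHAIN_APPROX_NONE)
    for c in sorted(cs,key=cv2.contourArea)[::-1][:2]:
        if cv2.contourArea(c)<400: continue
        w=np.array([f(p) for p in c[:,0]],np.float32);r=cv2.minAreaRect(w);q=np.array(r[0])-C
        print(name,'rect',np.round(r[0],1),np.round(r[1],1),round(r[2],2),'jig xy',round(q@U,1),round(q@V,1))
E
python3 -c "
from h import *
go(457,135,65,-82.8);front();front('side');front('wrist')"
```

```text
go [ 0.0003 -0.0004  0.0026] turn 0.93 | at [456.8 134.5  67.6] yaw -81.87 t 16.4 j [-1.12  0.45  0.94  2.09 -0.49  0.84 -1.31] F [ 0.5 -0.  -0.2]
top rect [ 565.  -378.8] [960.9 447.6] 79.28 jig xy -51.5 -388.7Traceback (most recent call last):
  File "<string>", line 3, in <module>
    go(457,135,65,-82.8);front();front('side');front('wrist')
                         ~~~~~^^
  File "h.py", line 26, in front
    w=np.array([f(p) for p in c[:,0]],np.float32);r=cv2.minAreaRect(w);q=np.array(r[0])-C
                ~^^^
  File "h.py", line 22, in <lambda>
    f=(lambda p:wrist(p,z,s)) if name=='wrist' else (lambda p:fix(name,p,z))
                                                              ~~~^^^^^^^^^^
  File "h.py", line 7, in fix
    c=calibration(name); return ray(px,z,np.array(c['R']),np.array(c['t']),c['mtx'])
ValueError: time passes only in moves, steps and waits
```

```bash
python3 - <<'E'
s=open('h.py').read()
s=s.replace("import numpy as np\n","import numpy as np\nfrom functools import cache\ncalibration=cache(calibration)\n",1)
s=s.replace("im.min(2)>165","im.min(2)>th").replace("name='top',z=28","name='top',z=28,th=165").replace("<400: continue","<400 or cv2.contourArea(c)>60000: continue")
open('h.py','w').write(s)
from h import *
for n in('top','side','wrist'):
    im=camera(n);np.save(n,im)
    print(n,[np.percentile(im.min(2),p) for p in(50,80,90,95,98)])
t=np.load('top.npy');print(t[195:212:4,290:360:14].min(2),t[195:212:4,290:360:14].max(2))
E
python3 -c "
from h import *
for t in (150,175,190): print(t);front('top',28,t)"
```

```text
top [np.float64(122.0), np.float64(165.0), np.float64(170.0), np.float64(190.0), np.float64(209.0)]
side [np.float64(93.0), np.float64(134.0), np.float64(138.0), np.float64(140.0), np.float64(153.0)]
wrist [np.float64(116.0), np.float64(130.0), np.float64(155.0), np.float64(201.0), np.float64(205.0)]
[[192 124 228 232 233]
 [177  97 232 229 232]
 [ 66  83 232 230 232]
 [155 138 231 231 231]
 [228 230 227 229 232]] [[206 136 237 239 240]
 [190 107 240 238 240]
 [ 75  93 240 238 239]
 [167 148 239 238 239]
 [237 238 236 237 240]]
150
top rect [ 223.9 -138.1] [475.3 872.6] 1.56 jig xy -346.2 -92.9
175
top rect [ 504.6 -694.9] [320.4 413.8] 89.96 jig xy -165.5 -689.7
top rect [474.3   6.7] [ 90.1 201.3] 7.17 jig xy -74.6 6.6
190
top rect [ 513.5 -748.7] [185.5 380.7] 88.73 jig xy -165.9 -744.3
top rect [474.3   7.7] [ 89.3 199.3] 7.23 jig xy -74.5 7.7
```

Run:
```python
from h import *
im=cv2.imread('pics/top0.png').astype(int)
m=(im[:,:,2]-im[:,:,0]>35)
L=[];Rr=[]
for r in range(140,245):
    xs=np.where(m[r,255:390])[0]+255
    L.append(fix('top',(xs[0]-.5,r),12));Rr.append(fix('top',(xs[-1]+.5,r),12))
for n,E in(('L',L),('R',Rr)):
    vx,vy,x,y=cv2.fitLine(np.array(E,np.float32),cv2.DIST_HUBER,0,.01,.01).ravel()
    print(n,np.degrees(np.arctan2(vy,vx)),'lat',[(np.array(e)-C)@V for e in(E[5],E[50],E[-5])])
```

```text
L 10.024396 lat [np.float64(119.36761832480583), np.float64(122.19855223041905), np.float64(121.40342675440333)]
R 10.023409 lat [np.float64(-119.52099648659399), np.float64(-120.64280413844237), np.float64(-122.13829913322591)]
```

Request:
jog_arm(
  plan=[
    {"dx":0.001,"dy":0,"dz":0.04,"turn":0},
    {"dx":0.001,"dy":0,"dz":0.07,"turn":0},
    {"dx":0.001,"dy":0,"dz":0.082,"turn":0},
    {"dx":0.001,"dy":0.003,"dz":0.082,"turn":0},
    {"dx":0.001,"dy":0.006,"dz":0.082,"turn":0},
    {"dx":0.001,"dy":0.009,"dz":0.082,"turn":0},
    {"dx":0.001,"dy":0.012,"dz":0.082,"turn":0},
    {"dx":0.001,"dy":0.014,"dz":0.082,"turn":0},
    {"dx":0.001,"dy":0.016,"dz":0.082,"turn":0},
    {"dx":0.001,"dy":0.018,"dz":0.082,"turn":0},
    {"dx":0.001,"dy":0.02,"dz":0.082,"turn":0},
    {"dx":0.001,"dy":0.021,"dz":0.082,"turn":0},
    {"dx":0.001,"dy":0.022,"dz":0.082,"turn":0},
    {"dx":0.001,"dy":0.022,"dz":0.082,"turn":0},
  ],
)

```text
t: 18.15
eef_pos: [460.9, 113.1, -14.7]
tool_rot: [[0.99, 0.14, -0.0], [0.14, -0.99, -0.0], [-0.0, 0.0, -1.0]]
wrist_force: [0.3, 0.7, 1.1]
grip_width: 0.4
grip_force: 0.2
```

```bash
python3 -c "
from h import *
go(457,135,65,-82.8);front('top',28,190);front('wrist',28,185)"
```

```text
go [-0.0008 -0.0223 -0.0798] turn 0.85 | at [460.9 113.1 -14.7] yaw -81.95 t 18.15 j [-0.94  0.58  0.78  2.14 -0.66  0.68 -1.14] F [0.3 0.7 1.1]
top rect [ 512.6 -728.4] [381.5 231.2] 0.09 jig xy -163.4 -724.1
top rect [ 484.8 -563.1] [ 53.7 377.3] 89.5 jig xy -162.3 -556.5
wrist rect [486.6  34.6] [ 55.  136.3] 7.38 jig xy -57.7 32.0
```

```bash
cat >> h.py <<'E'
def hole(name='wrist',th=150):
    s=sense();im=camera(name).astype(np.uint8);g=im.min(2)
    b=cv2.morphologyEx(g,cv2.MORPH_BLACKHAT,np.ones((21,21),np.uint8))
    n,l,st,ce=cv2.connectedComponentsWithStats((b>45).astype(np.uint8))
    for i in range(1,n):
        x,y,w,h,A=st[i]
        if A<4 or w>20 or h>20: continue
        ring=g[max(0,y-4):y+h+4,max(0,x-4):x+w+4]
        if np.mean(ring>th)<.4: continue
        p=wrist(ce[i],28,s) if name=='wrist' else fix(name,ce[i],28)
        q=p-C
        if abs(q@U)<200 and abs(q@V)<60: print(name,'hole px',ce[i].round(1),'A',A,'world',p.round(1),'jig',round(q@U,1),round(q@V,1))
E
python3 -c "
from h import *
hole('wrist');hole('side',120);hole('top')"
```

```text
wrist hole px [519.9 248.6] A 171 world [473.5   0.5] jig -76.5 0.6
wrist hole px [532.6 254.5] A 13 world [471.1  -7.5] jig -80.3 -6.8
wrist hole px [545.4 254.4] A 18 world [472.1 -14.5] jig -80.5 -13.8
wrist hole px [562.6 255.5] A 17 world [472.8 -24.1] jig -81.4 -23.4
side hole px [328.9 216.1] A 28 world [468.7 -60.6] jig -91.8 -58.7
top hole px [325. 203.] A 7 world [ 4.738e+02 -4.000e-01] jig -76.3 -0.2
```

The front is now central (jig y about 0). Next I retreat, go behind the near edge, open the fingers across it and lower.

Request:
jog_arm(
  plan=[
    {"dx":0,"dy":-0.02,"dz":0,"turn":0},
    {"dx":0,"dy":-0.02,"dz":-0.03,"turn":0},
    {"dx":0,"dy":-0.02,"dz":-0.06,"turn":0},
    {"dx":-0.03,"dy":0.02,"dz":-0.06,"turn":-2},
    {"dx":-0.068,"dy":0.06,"dz":-0.06,"turn":-2},
    {"dx":-0.068,"dy":0.095,"dz":-0.06,"turn":-2},
    {"dx":-0.068,"dy":0.116,"dz":-0.06,"turn":-2},
    {"dx":-0.068,"dy":0.116,"dz":-0.06,"turn":-2},
    {"dx":-0.068,"dy":0.116,"dz":-0.06,"turn":-2},
    {"dx":-0.068,"dy":0.116,"dz":-0.06,"turn":-2},
  ],
  hand=1,
)

```text
t: 19.4
eef_pos: [409.8, -10.4, 45.2]
tool_rot: [[0.984, 0.176, -0.0], [0.176, -0.984, -0.0], [-0.0, 0.0, -1.0]]
wrist_force: [0.1, 0.6, 0.4]
grip_width: 76.8
grip_force: 0.0
```

```bash
python3 -c "
from h import *
print(sense()['grip_width']);go(409.6,-11.2,-14,-80);hole();front('wrist',28,185);front('top',28,190)"
```

```text
76.83865738892506
go [-0.0003  0.0007  0.0592] turn 0.12 | at [409.8 -10.4  45.2] yaw -79.88 t 19.4 j [-0.88  0.37  0.97  2.26 -0.46  0.72 -0.98] F [0.1 0.6 0.4]
wrist hole px [314.6 121.3] A 114 world [473.9   0.8] jig -76.1 0.9
top rect [ 509.8 -766.5] [146.8 371. ] 88.52 jig xy -172.6 -761.1
top rect [ 504.3 -622.9] [339.8  14.4] 0.01 jig xy -153.3 -618.7
```

Request:
jog_arm(
  plan=[
    {"dx":0,"dy":0,"dz":0.03,"turn":0},
    {"dx":0,"dy":0,"dz":0.05,"turn":0},
    {"dx":0,"dy":0,"dz":0.059,"turn":0},
    {"dx":0,"dy":0,"dz":0.059,"turn":0},
    {"dx":0.004,"dy":0,"dz":0.059,"turn":0},
    {"dx":0.008,"dy":0,"dz":0.059,"turn":0},
    {"dx":0.012,"dy":0,"dz":0.059,"turn":0},
    {"dx":0.016,"dy":0,"dz":0.059,"turn":0},
    {"dx":0.02,"dy":0,"dz":0.059,"turn":0},
    {"dx":0.026,"dy":0,"dz":0.059,"turn":0},
    {"dx":0.032,"dy":0,"dz":0.059,"turn":0},
    {"dx":0.039,"dy":0,"dz":0.059,"turn":0},
    {"dx":0.046,"dy":0,"dz":0.059,"turn":0},
    {"dx":0.053,"dy":0,"dz":0.059,"turn":0},
    {"dx":0.06,"dy":0,"dz":0.059,"turn":0},
    {"dx":0.066,"dy":0,"dz":0.059,"turn":0},
    {"dx":0.071,"dy":0,"dz":0.059,"turn":0},
    {"dx":0.074,"dy":0,"dz":0.059,"turn":0},
    {"dx":0.075,"dy":0,"dz":0.059,"turn":0},
    {"dx":0.075,"dy":0,"dz":0.059,"turn":0},
  ],
)

```text
t: 21.55
eef_pos: [483.7, 1.9, -13.7]
tool_rot: [[0.985, 0.175, 0.0], [0.175, -0.985, -0.0], [0.0, 0.0, -1.0]]
wrist_force: [-0.6, -0.2, -1.4]
grip_width: 94.1
grip_force: 0.0
```

```bash
cat >> h.py <<'E'
def edge():
    "far edge of the front in the wrist picture: yaw and jig x at z=28"
    s=sense();g=camera('wrist').min(2).astype(int);pts=[]
    for x in range(200,430,3):
        col=g[:230,x]; w=np.where(col>185)[0]
        if len(w)>8: pts.append(wrist((x,w[0]-.5),28,s))
    if len(pts)<9: return print('edge none',np.sort(g.ravel())[-3000])
    vx,vy,x,y=cv2.fitLine(np.array(pts,np.float32),cv2.DIST_HUBER,0,.01,.01).ravel()
    p=np.median([(q-C)@U for q in pts]);print('far edge yaw',(np.degrees(np.arctan2(vy,vx))+90)%180-0,'jig x',p.round(1),len(pts))
E
python3 -c "
from h import *
p=sense()['eef_pos'][:2]-C;print('tool jig',p@U,p@V,sense()['grip_width']);go(409.6,-11.2,-14,-80);hole();edge();np.save('w6',camera('wrist'))"
```

```text
tool jig -66.1873253356017 0.28904102401867754 94.13968596408539
go [-0.0753 -0.      0.0003] turn 0.05 | at [483.7   1.9 -13.7] yaw -79.95 t 21.55 j [-0.69  0.59  0.77  2.11 -0.65  0.69 -0.87] F [-0.6 -0.2 -1.4]
edge none 156
```

```bash
sed -i 's/col>185/col>th/;s/def edge():/def edge(th=120):/' h.py; python3 -c "
from h import *
g=np.load('w6.npy');print(g[0:250:12,315].tolist());hole('wrist',100);edge(100);hole('side',110)"
```

```text
[[135, 110, 78], [137, 111, 79], [138, 113, 81], [140, 116, 83], [155, 144, 141], [159, 147, 144], [157, 146, 144], [169, 159, 156], [165, 154, 151], [166, 155, 152], [167, 157, 154], [159, 149, 146], [65, 61, 64], [163, 152, 149], [160, 150, 147], [162, 151, 148], [164, 154, 152], [159, 148, 145], [164, 153, 150], [148, 121, 87], [148, 121, 86]]
wrist hole px [309.3 140.8] A 195 world [537.9  14. ] jig -10.8 2.9
far edge yaw 9.9440155 jig x 34.1 77
side hole px [319.  206.1] A 90 world [459.8  -9.7] jig -91.7 -7.0
```

The front is square now but about 3 mm left of centre, so I give it one more side nudge.

Request:
jog_arm(
  plan=[
    {"dx":-0.01,"dy":0,"dz":0,"turn":0},
    {"dx":-0.01,"dy":0,"dz":-0.03,"turn":0},
    {"dx":-0.01,"dy":0,"dz":-0.06,"turn":0},
    {"dx":0.02,"dy":-0.04,"dz":-0.06,"turn":0},
    {"dx":0.05,"dy":-0.075,"dz":-0.06,"turn":0},
    {"dx":0.055,"dy":-0.11,"dz":-0.06,"turn":0},
    {"dx":0.055,"dy":-0.13,"dz":-0.06,"turn":0},
    {"dx":0.055,"dy":-0.13,"dz":-0.06,"turn":0},
    {"dx":0.055,"dy":-0.13,"dz":-0.06,"turn":0},
    {"dx":0.055,"dy":-0.13,"dz":-0.06,"turn":0},
    {"dx":0.055,"dy":-0.13,"dz":-0.06,"turn":0},
    {"dx":0.055,"dy":-0.13,"dz":-0.03,"turn":0},
    {"dx":0.055,"dy":-0.13,"dz":-0.01,"turn":0},
    {"dx":0.055,"dy":-0.13,"dz":0,"turn":0},
    {"dx":0.055,"dy":-0.13,"dz":0,"turn":0},
  ],
  hand=-1,
)

```text
t: 23.35
eef_pos: [514.6, 138.6, -14.5]
tool_rot: [[0.985, 0.174, -0.001], [0.174, -0.985, -0.001], [-0.002, 0.001, -1.0]]
wrist_force: [0.3, 0.0, -0.2]
grip_width: 0.5
grip_force: 0.0
```

```bash
python3 -c "
from h import *
p=sense()['eef_pos'][:2]-C;print('tool jig',p@U,p@V,sense()['grip_width']);go(409.6,-11.2,-14,-80);hole('wrist',100);hole('top',150)"
```

```text
tool jig -12.26069114001943 129.65650554556422 0.509618909322377
go [-0.1294  0.1293 -0.0002] turn -0.0 | at [514.6 138.6 -14.5] yaw -80.0 t 23.35 j [-0.91  0.66  0.76  1.99 -0.67  0.76 -1.14] F [ 0.3  0.  -0.2]
wrist hole px [545.9 241.3] A 170 world [537.6  13.5] jig -11.2 2.5
wrist hole px [488.2 261.4] A 17 world [520.7  41.2] jig -23.1 32.7
wrist hole px [500.2 261.4] A 17 world [521.8  34.7] jig -23.1 26.0
wrist hole px [512.2 261.5] A 16 world [522.9  28. ] jig -23.1 19.3
wrist hole px [536.1 261.4] A 17 world [525.2  15. ] jig -23.1 6.0
wrist hole px [547.9 261.4] A 16 world [526.4   8.4] jig -23.1 -0.6
wrist hole px [559.9 261.4] A 16 world [527.5   1.8] jig -23.1 -7.3
wrist hole px [582.1 333.6] A 27 world [485.9 -26.7] jig -69.0 -28.2
wrist hole px [600.2 337.6] A 29 world [485.2 -38.1] jig -71.6 -39.4
wrist hole px [621.2 342.6] A 33 world [484.1 -51.7] jig -75.0 -52.6
top hole px [339.5 185.3] A 6 world [522.7 -38.2] jig -34.7 -45.9
```

Request:
jog_arm(
  plan=[
    {"dx":0.001,"dy":0.005,"dz":0,"turn":0},
    {"dx":0.001,"dy":0.009,"dz":0,"turn":0},
    {"dx":0.001,"dy":0.012,"dz":0,"turn":0},
    {"dx":0.001,"dy":0.014,"dz":0,"turn":0},
    {"dx":0.001,"dy":0.0155,"dz":0,"turn":0},
    {"dx":0.001,"dy":0.0165,"dz":0,"turn":0},
    {"dx":0.001,"dy":0.0175,"dz":0,"turn":0},
    {"dx":0.001,"dy":0.0175,"dz":0,"turn":0},
  ],
)

```text
t: 24.25
eef_pos: [519.2, 122.5, -13.7]
tool_rot: [[0.985, 0.175, 0.0], [0.175, -0.985, -0.0], [0.0, 0.0, -1.0]]
wrist_force: [0.2, 0.9, 0.8]
grip_width: 0.2
grip_force: 0.6
```

```bash
python3 -c "
from h import *
p=sense()['eef_pos'][:2]-C;print('tool jig',p@U,p@V);hole('wrist',100)" | head -2
```

```text
tool jig -10.521261163545047 113.0156078860944
wrist hole px [519.1 243.7] A 169 world [538.1  11. ] jig -11.1 -0.2
```

Request:
jog_arm(
  plan=[
    {"dx":0,"dy":-0.015,"dz":0,"turn":0},
    {"dx":0,"dy":-0.015,"dz":-0.03,"turn":0},
    {"dx":0,"dy":-0.015,"dz":-0.06,"turn":0},
    {"dx":-0.03,"dy":0.02,"dz":-0.06,"turn":0},
    {"dx":-0.065,"dy":0.05,"dz":-0.06,"turn":0},
    {"dx":-0.068,"dy":0.085,"dz":-0.06,"turn":0},
    {"dx":-0.068,"dy":0.113,"dz":-0.06,"turn":0},
    {"dx":-0.068,"dy":0.113,"dz":-0.06,"turn":0},
    {"dx":-0.068,"dy":0.113,"dz":-0.06,"turn":0},
    {"dx":-0.068,"dy":0.113,"dz":-0.06,"turn":0},
    {"dx":-0.068,"dy":0.113,"dz":-0.06,"turn":0},
    {"dx":-0.068,"dy":0.113,"dz":-0.06,"turn":0},
    {"dx":-0.068,"dy":0.113,"dz":-0.03,"turn":0},
    {"dx":-0.068,"dy":0.113,"dz":-0.01,"turn":0},
    {"dx":-0.068,"dy":0.113,"dz":0,"turn":0},
    {"dx":-0.068,"dy":0.113,"dz":0,"turn":0},
  ],
  hand=1,
)

```text
t: 25.9
eef_pos: [471.3, -0.7, -14.4]
tool_rot: [[0.985, 0.175, -0.002], [0.175, -0.985, -0.001], [-0.002, 0.0, -1.0]]
wrist_force: [-0.4, 0.2, 0.2]
grip_width: 94.0
grip_force: 0.0
```

```bash
python3 -c "
from h import *
p=sense()['eef_pos'][:2]-C;print('tool jig',p@U,p@V,sense()['grip_width']);go(409.6,-11.2,-14,-80);hole('wrist',100);edge(100)"
```

```text
tool jig -78.87712966447391 -0.1900562915765347 93.97987120004923
go [-0.0626 -0.0005 -0.0003] turn 0.06 | at [471.3  -0.7 -14.4] yaw -79.94 t 25.9 j [-0.7   0.57  0.78  2.14 -0.65  0.68 -0.86] F [-0.4  0.2  0.2]
wrist hole px [314.4 115.6] A 206 world [538.5  10.9] jig -10.7 -0.3
far edge yaw 10.071342 jig x 34.4 77
```

Request:
jog_arm(
  plan=[
    {"dx":0.004,"dy":0,"dz":0,"turn":0},
    {"dx":0.008,"dy":0,"dz":0,"turn":0},
    {"dx":0.011,"dy":0,"dz":0,"turn":0},
    {"dx":0.014,"dy":0,"dz":0,"turn":0},
    {"dx":0.019,"dy":0,"dz":0,"turn":0},
    {"dx":0.025,"dy":0,"dz":0,"turn":0},
    {"dx":0.031,"dy":0,"dz":0,"turn":0},
    {"dx":0.037,"dy":0,"dz":0,"turn":0},
    {"dx":0.043,"dy":0,"dz":0,"turn":0},
    {"dx":0.049,"dy":0,"dz":0,"turn":0},
    {"dx":0.055,"dy":0,"dz":0,"turn":0},
    {"dx":0.061,"dy":0,"dz":0,"turn":0},
    {"dx":0.067,"dy":0,"dz":0,"turn":0},
    {"dx":0.072,"dy":0,"dz":0,"turn":0},
    {"dx":0.077,"dy":0,"dz":0,"turn":0},
    {"dx":0.08,"dy":0,"dz":0,"turn":0},
    {"dx":0.082,"dy":0,"dz":0,"turn":0},
    {"dx":0.083,"dy":0,"dz":0,"turn":0},
    {"dx":0.083,"dy":0,"dz":0,"turn":0},
  ],
)

```text
t: 27.9
eef_pos: [553.8, 13.8, -13.7]
tool_rot: [[0.985, 0.175, 0.0], [0.175, -0.985, -0.0], [0.0, 0.0, -1.0]]
wrist_force: [-0.5, 0.6, -0.0]
grip_width: 93.8
grip_force: 0.0
```

```bash
cat >> h.py <<'E'
def st():
    p=sense()['eef_pos'][:2]-C;f=np.mean([sense()['wrist_force'] for _ in range(20)],0);print('tool jig',p@U,p@V,'F along U,V',f[:2]@U,f[:2]@V,'z',f[2])
E
python3 -c "
from h import *
st();hole('wrist',100);edge(100);g=camera('wrist');np.save('w7',g)"
```

```text
tool jig 4.83993914258053 0.01637388024892185 F along U,V -0.35724735336223495 0.7070494726664771 z -0.020259184161591344
wrist hole px [265.5  48. ] A 4 world [648.   54.2] jig 104.6 23.6
wrist hole px [279.8  48.2] A 5 world [649.1  47.4] jig 104.5 16.7
wrist hole px [335.2  48.2] A 4 world [653.7  21. ] jig 104.5 -10.1
wrist hole px [361.5  48. ] A 4 world [656.    8.5] jig 104.6 -22.8
wrist hole px [403.5  48.2] A 4 world [659.4 -11.5] jig 104.5 -43.1
wrist hole px [430.8  48.2] A 5 world [661.7 -24.4] jig 104.6 -56.3
wrist hole px [314.3 141.3] A 196 world [608.2  23.3] jig 60.1 -0.0
far edge yaw 9.94281 jig x 125.7 77
```

Request:
jog_arm(
  plan=[
    {"dx":0.002,"dy":0,"dz":0,"turn":0},
    {"dx":0.005,"dy":0,"dz":0,"turn":0},
    {"dx":0.008,"dy":0,"dz":0,"turn":0},
    {"dx":0.01,"dy":0,"dz":0,"turn":0},
    {"dx":0.012,"dy":0,"dz":0,"turn":0},
    {"dx":0.013,"dy":0,"dz":0,"turn":0},
    {"dx":0.014,"dy":0,"dz":0,"turn":0},
    {"dx":0.014,"dy":0,"dz":0,"turn":0},
    {"dx":0.014,"dy":0,"dz":0,"turn":0},
  ],
)

```text
t: 28.95
eef_pos: [566.6, 16.1, -13.9]
tool_rot: [[0.985, 0.175, -0.002], [0.175, -0.985, -0.0], [-0.002, -0.0, -1.0]]
wrist_force: [-7.1, -1.7, 5.8]
grip_width: 94.1
grip_force: 3.8
```

```bash
python3 -c "
from h import *
st();hole('wrist',100)" | grep -v ' A [3-9] '
```

```text
tool jig 17.916847611122716 0.018759631213011822 F along U,V -7.29778218180695 -0.4387781043450505 z 5.799160363173353
wrist hole px [381.6  64.7] A 21 world [ 6.632e+02 -4.000e-01] jig 110.2 -32.8
wrist hole px [396.7  65. ] A 16 world [664.3  -7.6] jig 110.0 -40.2
wrist hole px [408.6  64.7] A 20 world [665.5 -13.3] jig 110.2 -46.0
wrist hole px [422.6  64.7] A 21 world [666.6 -20. ] jig 110.2 -52.8
wrist hole px [436.5  64.9] A 24 world [667.7 -26.7] jig 110.1 -59.6
wrist hole px [197.7  66.8] A 22 world [646.7  87.8] jig 109.1 56.9
wrist hole px [211.1  66.7] A 23 world [647.9  81.4] jig 109.2 50.3
wrist hole px [224.6  66.7] A 21 world [649.   74.9] jig 109.2 43.8
wrist hole px [238.6  66.7] A 21 world [650.2  68.2] jig 109.2 36.9
wrist hole px [252.1  66.8] A 24 world [651.3  61.7] jig 109.2 30.3
wrist hole px [265.8  66.7] A 19 world [652.5  55.1] jig 109.2 23.6
wrist hole px [279.   66.7] A 23 world [653.6  48.7] jig 109.2 17.2
wrist hole px [293.1  66.8] A 19 world [654.8  41.9] jig 109.2 10.3
wrist hole px [306.1  66.7] A 21 world [655.9  35.7] jig 109.2 4.0
wrist hole px [319.6  66.6] A 21 world [657.1  29.2] jig 109.3 -2.6
wrist hole px [333.6  66.7] A 21 world [658.2  22.5] jig 109.2 -9.4
wrist hole px [347.1  66.9] A 24 world [659.3  16. ] jig 109.2 -16.0
wrist hole px [360.8  66.7] A 22 world [660.5   9.4] jig 109.3 -22.7
wrist hole px [314.3 141.5] A 198 world [621.1  25.5] jig 73.1 -0.0
```

Request:
jog_arm(
  plan=[
    {"dx":0.001,"dy":0,"dz":-0.0004,"turn":0},
    {"dx":0.002,"dy":0,"dz":-0.0004,"turn":0},
    {"dx":0.003,"dy":0,"dz":-0.0004,"turn":0},
    {"dx":0.003,"dy":0,"dz":-0.0004,"turn":0},
    {"dx":0.003,"dy":0,"dz":-0.0004,"turn":0},
  ],
)

```text
t: 29.5
eef_pos: [569.3, 16.6, -13.8]
tool_rot: [[0.985, 0.175, -0.002], [0.175, -0.985, -0.0], [-0.002, -0.0, -1.0]]
wrist_force: [-6.8, -1.6, -0.3]
grip_width: 93.8
grip_force: 3.3
```

```bash
python3 -c "
from h import *
st();g=camera('wrist');np.save('w8',g)
hole('wrist',100)
for n in('w7','w8'):
    a=np.load(n+'.npy');print(n,[(i,a[i,270:300].mean(0).astype(int).tolist()) for i in range(0,90,3)])" | grep -v ' A [1-9][0-9]\? '
```

```text
tool jig 20.64480069957445 0.019830026655183495 F along U,V -7.00159334895162 -0.43347501167605285 z -0.2588481039407867
wrist hole px [314.3 141.6] A 196 world [623.7  26. ] jig 75.9 -0.0
w7 [(0, [139, 142, 140]), (3, [139, 142, 140]), (6, [139, 142, 139]), (9, [137, 140, 137]), (12, [135, 138, 135]), (15, [75, 77, 75]), (18, [52, 52, 51]), (21, [53, 53, 53]), (24, [53, 53, 52]), (27, [53, 54, 53]), (30, [54, 54, 53]), (33, [55, 55, 54]), (36, [82, 68, 53]), (39, [82, 69, 53]), (42, [82, 69, 53]), (45, [83, 69, 54]), (48, [143, 133, 131]), (51, [162, 151, 149]), (54, [164, 153, 150]), (57, [163, 153, 150]), (60, [160, 150, 147]), (63, [158, 148, 145]), (66, [157, 146, 144]), (69, [157, 147, 144]), (72, [159, 148, 146]), (75, [161, 150, 147]), (78, [161, 151, 148]), (81, [160, 149, 147]), (84, [160, 149, 147]), (87, [159, 149, 146])]
w8 [(0, [76, 63, 46]), (3, [108, 88, 63]), (6, [132, 108, 77]), (9, [127, 130, 127]), (12, [133, 136, 133]), (15, [134, 136, 134]), (18, [134, 137, 134]), (21, [139, 142, 139]), (24, [142, 144, 142]), (27, [140, 143, 141]), (30, [139, 142, 140]), (33, [138, 140, 138]), (36, [115, 118, 115]), (39, [52, 52, 51]), (42, [54, 53, 52]), (45, [53, 53, 52]), (48, [92, 86, 84]), (51, [94, 88, 86]), (54, [96, 89, 88]), (57, [96, 90, 88]), (60, [95, 88, 87]), (63, [94, 87, 86]), (66, [113, 105, 103]), (69, [157, 146, 144]), (72, [158, 148, 145]), (75, [161, 150, 147]), (78, [161, 151, 148]), (81, [160, 150, 147]), (84, [159, 149, 147]), (87, [160, 149, 147])]
```

```bash
python3 -c "
from h import *
s=sense();R=s['tool_rot']
for r,p in((15,[553.8,13.8,-13.7]),(37.3,[569.3,16.6,-13.8])):
    q=wrist((285,r),46,{'eef_pos':np.array(p),'tool_rot':R})-C;print(q@U)
for r,p in((47,[553.8,13.8,-13.7]),(47,[569.3,16.6,-13.8])):
    q=wrist((285,r),28,{'eef_pos':np.array(p),'tool_rot':R})-C;print('front far',q@U)
st()"
```

```text
114.04789261817764
121.09975324783731
front far 105.13019219351642
front far 120.86072793997785
tool jig 20.690877283145404 0.0011130321627330936 F along U,V -6.550127385408218 -0.9087316229495428 z 0.7935597300696173
```

The fence is in by 7 mm, which matches 6.3 N from the spring plus a little friction. It needs about 4 mm more.

Request:
jog_arm(
  plan=[
    {"dx":0.001,"dy":0,"dz":0,"turn":0},
    {"dx":0.002,"dy":0,"dz":0,"turn":0},
    {"dx":0.003,"dy":0,"dz":0,"turn":0},
    {"dx":0.004,"dy":0,"dz":0,"turn":0},
    {"dx":0.004,"dy":0,"dz":0,"turn":0},
    {"dx":0.004,"dy":0,"dz":0,"turn":0},
  ],
)

```text
t: 30.2
eef_pos: [572.2, 17.1, -13.8]
tool_rot: [[0.985, 0.174, -0.004], [0.174, -0.985, -0.0], [-0.004, -0.001, -1.0]]
wrist_force: [-14.5, -2.0, 8.2]
grip_width: 93.8
grip_force: 7.1
```

```bash
python3 -c "
from h import *
s=sense();st();g=camera('wrist').astype(int)
def E(c,rng,z,sgn):
    col=g[:,c:c+16].mean((1,2));d=np.diff(col)*sgn;r=rng[0]+np.argmax(d[rng[0]:rng[1]])+.5
    q=wrist((c+8,r),z,s)-C;return round(q@U,1),round(q@V,1)
print('fence',[E(c,(20,60),46,-1) for c in(120,200,280,350,430,500)])
print('front',[E(c,(42,60),28,1) for c in(200,280,350,420)])
hole('wrist',100);hole('side',100)" | grep -v ' A [1-9][0-9]\? '
```

```text
tool jig 23.565398391060562 0.09101300653473249 F along U,V -14.607963269196157 0.502517835976917 z 8.182165368434152
fence [(np.float64(124.4), np.float64(79.5)), (np.float64(124.4), np.float64(45.3)), (np.float64(124.4), np.float64(11.2)), (np.float64(124.5), np.float64(-18.7)), (np.float64(124.1), np.float64(-52.9)), (np.float64(124.1), np.float64(-82.7))]
front [(np.float64(123.6), np.float64(51.2)), (np.float64(123.6), np.float64(12.7)), (np.float64(123.6), np.float64(-21.0)), (np.float64(123.7), np.float64(-54.7))]
wrist hole px [314.3 141.8] A 196 world [626.6  26.6] jig 78.8 0.0
```

Request:
jog_arm(
  plan=[
    {"dx":0,"dy":0,"dz":-0.0003,"turn":0},
    {"dx":0.0003,"dy":0,"dz":-0.0006,"turn":0},
    {"dx":0.0003,"dy":0,"dz":-0.0006,"turn":0},
    {"dx":0.0003,"dy":0,"dz":-0.0006,"turn":0},
    {"dx":0.0003,"dy":0,"dz":-0.0006,"turn":0},
  ],
)

```text
t: 30.85
eef_pos: [572.8, 17.2, -13.5]
tool_rot: [[0.985, 0.175, -0.004], [0.175, -0.985, -0.0], [-0.004, -0.0, -1.0]]
wrist_force: [-9.2, -2.1, -0.8]
grip_width: 93.5
grip_force: 4.8
```

```bash
python3 -c "
from h import *
s=sense();st();g=camera('wrist').astype(int)
def E(c,rng,z,sgn):
    col=g[:,c:c+16].mean((1,2));d=np.diff(col)*sgn;r=rng[0]+np.argmax(d[rng[0]:rng[1]])+.5
    q=wrist((c+8,r),z,s)-C;return round(q@U,1)
print('fence',[E(c,(20,60),46,-1) for c in(120,280,430)],'front',[E(c,(42,60),28,1) for c in(200,280,350,420)])
hole('wrist',100);t=camera('top');cv2.imwrite('pics/top9.png',t[:,:,::-1])
for n,px in(('lbox',(162,185,57,55)),('rbox',(437,181,60,56))):
    x,y,w,h=px;a=t[y:y+h,x:x+w].astype(int);m=((a.max(2)-a.min(2)<25)&(a.min(2)>110)).astype(np.uint8)
    k,l,st_,ce=cv2.connectedComponentsWithStats(m);print(n,[(st_[i].tolist(),fix('top',ce[i]+[x,y],30).round(0).tolist()) for i in range(1,k) if st_[i][4]>15])
" | grep -v ' A [1-9][0-9]\? '
```

```text
tool jig 24.159642327660315 0.058434904836985865 F along U,V -9.432732987161168 -0.49570378977071605 z -0.8354440923538642
fence [np.float64(125.0), np.float64(125.1), np.float64(125.1)] front [np.float64(124.3), np.float64(124.3), np.float64(124.3), np.float64(124.3)]
wrist hole px [314.3 141.6] A 194 world [627.2  26.7] jig 79.4 0.0
lbox [([0, 44, 24, 11, 156], [378.0, 404.0])]
rbox [([40, 0, 20, 2, 29], [543.0, -437.0]), ([25, 14, 11, 11, 94], [492.0, -378.0]), ([33, 36, 12, 11, 99], [433.0, -399.0]), ([0, 52, 46, 4, 111], [397.0, -340.0])]
```

```bash
python3 -c "
from h import *
a=camera('side').astype(int)[126:168,246:300];m=((a.max(2)-a.min(2)<25)&(a.min(2)>125)).astype(np.uint8)
k,l,S,ce=cv2.connectedComponentsWithStats(m);print([(S[i].tolist(),fix('side',ce[i]+[246,126],25).round(0).tolist()) for i in range(1,k) if S[i][4]>8]);st()"
```

```text
[([0, 0, 22, 42, 324], [369.0, 383.0]), ([43, 0, 11, 25, 121], [542.0, 374.0]), ([27, 10, 12, 14, 53], [464.0, 358.0]), ([12, 14, 13, 14, 51], [408.0, 358.0]), ([47, 39, 7, 3, 16], [473.0, 201.0])]
tool jig 24.18809727936204 0.08384733798985274 F along U,V -9.432563913315333 -0.8320057735587146 z -0.901622392998869
```

Both pulls are in the left box at (464,358) and (408,358), and both knobs are in the right box. The press is steady at about 9.5 N with the fence in by 11 mm, so I hand in.

```bash
python3 -c "
from cell import *
print(hand_in())"
```

```text
the job is handed in; nothing more can be done
None
```

The job is handed in: the knob and the pull are each in their matching box, and the drawer front lies central and square against the fence, held at about 9.5 N with the fence pushed in about 11 of its 22 mm.

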